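# Lever open a slide box and hold its carriage in the ball detent

## Task

Take the small screwdriver and, with its blade under the tab at the front edge of the slide box's clear cover, lever the cover up and over until it stands open past upright, keeping the fingers off the cover; then lay the screwdriver back flat on the bench. Now grip the carriage's knob and slide the carriage towards the ball plunger until you feel the ball click into the notch between the two pins, without running past it. Finish there still holding the knob (do not let go), and leave the other things on the bench where they are.

Things in the scene. Friction and masses are not known exactly. Their poses are not given: they have to be found in the camera images.
- driver: Precision screwdriver, 144 mm long, about 12 mm thick handle that feels only 7 mm wide and 6 mm high to the fingers; 35 g, lies flat. Origin at mid length on its underside; the tool runs along its y axis, the blade tip at y = -69 mm and the handle end at y = +65 mm; z up.
- driver_tip (a point): Tip of the driver's blade, 3 mm above its underside. The driver's solid shape is a plain bar 6 mm high and 7 mm wide right up to the tip.
- slide_box: Slide box, a fixed grey metal tray 100 x 250 x 50 mm (x, y, z), walls 5 mm, floor 8 mm thick. Origin at the centre of its underside, x away from the robot, y along the rail (to the left), z up. It does not shift. The rail, carriage and plunger are inside; a hinged cover lies on top.
- cover (a joint): Hinge angle of the clear cover with grey rim (104 x 250 mm, 3 mm thick, 80 g): 0 closed, 1.57 upright, 1.95 fully back against its stop. The hinge rubs (0.03 N m): the cover falls shut from below about 0.8 rad and stays where it is left above about 0.9 rad.
- cover_tab (a point): Middle of the underside of the cover's pry tab: a strip 60 mm wide along y that sticks out 20 mm from the front wall (-x side) of the box at 50.5 mm above the bench when closed; this point is 12 mm outside the front wall, 114 mm from the hinge axis. Moves with the cover; nothing lies below the tab.
- cover_hinge (a point): Hinge axis of the cover (runs along the box's y), at x = +52 mm, z = 50.5 mm of the box.
- carriage (a joint): Position of the carriage along the rail in m: 0 at the right end (-y of the box), grows to the left (+y) up to 0.130. Rubs with about 1.2 N; stays where it is left.
- carriage_knob (a point): Centre of the top of the carriage's black knob, 16 x 20 x 28 mm (x, y, z), top 48 mm and foot 20 mm above the bench. The carriage plate below is 28 x 60 mm with its top at 20 mm.
- carriage_notch (a point): Middle of the notch: the gap between two upright 10 mm steel pins at y = -7 and +7 mm on the far side (+x) of the carriage, 15 mm above the bench. It has the same place along the rail as the knob's centre.
- plunger_line (a point): Centre line of the ball plunger, a 24 x 24 x 14 mm aluminium block clamped to the tray's floor behind the rail (+x side) (top 22 mm above the bench), with a sprung 10 mm ball towards the carriage. The ball has clicked in when the notch is level with this point along y. The leading pin meets the ball 14 mm before.
- loupe_by: Black eye loupe, 37 mm wide, 34 mm high; bystander. Origin under its centre.
- tape_by: Roll of brown tape lying flat, 70 mm wide, 16 mm high; bystander. Origin under its centre.
- vial_by: White vial with black cap, 22 mm wide, 45 mm high; bystander. Origin under its centre.
- plunger: The same block; origin on the tray floor, 14 mm from the plunger point towards the rail; axes as the box. Riding over the leading pin takes 5 to 12 N along the rail, the crest lies 7 mm before the notch, after it the ball draws the carriage in by itself; leaving the notch takes as much again.

How it is judged (in metres and radians):
On the way, in this order (a step that is already met when the one before it is completed fails the run):
1. the driver levers the cover up off the box (value of joint cover between 0.25 and 1.2 rad and contact force between driver and cover above 0.1 N and contact force between the fingers and driver above 1 N), for 0.1 s.
2. the cover stands open past upright (value of joint cover above 1.62 rad), for 0.1 s.
3. the driver lies flat on the bench, let go (height (world z) of driver below 0.012 m and linear speed of driver below 0.03 m/s and contact force between the fingers and driver below 0.05 N), for 0.2 s.
At the end, for the whole second after the job is handed in: The notch is within 2.5 mm of the plunger's line along the rail and at rest, the fingers still grip the carriage (more than 1.5 N), the cover stands open past upright (over 1.62 rad), and the driver lies flat on the bench, untouched (y of carriage_notch in the frame of plunger_line between -0.0025 and 0.0025 m and velocity of joint carriage between -0.005 and 0.005 m/s and contact force between the fingers and carriage above 1.5 N and value of joint cover above 1.62 rad and height (world z) of driver below 0.012 m and height (world z) of driver_tip below 0.015 m and linear speed of driver below 0.01 m/s and contact force between the arm and driver below 0.05 N); the arm keeps its last pose, push and grip.
It fails at once if the carriage ran past the notch (by more than 6 mm) (y of carriage_notch in the frame of plunger_line above 0.006 m).
It fails at once if the fingers touched the cover (contact force between the fingers and cover above 0.5 N).
It fails at once if a bystander was shifted by more than 20 mm (distance of any of loupe_by, tape_by, vial_by from where it was at the start of the episode above 0.02 m).
It also fails if it takes over 67 s, if anything falls off the work surface, if the arm or the gripper's body presses on something with over 40 N, if the wrist force passes 120 N, or if a joint passes its speed limit or range.

## Robot

A 6-joint arm with a two-finger parallel gripper is mounted at the origin on a cart in front of the work surface, level with it; the furniture and walls round the work are solid. World frame = base frame: x ahead of the robot, y to its left, z up, the work surface at z = 0. Lengths are in mm, angles in degrees, forces in N, time in s.
With the tool pointing down it reaches from about 350 to 850 mm from the base axis. Payload 8.1 kg.
Tool frame: the origin (TCP) lies midway between the tips of the shut fingers; the grasp point (between the pads) lies 19 mm behind it; z points along the fingers, y is the line along which they close (so a half turn about z gives the same grasp; the last joint's range is limited). The gripper opens to 85 mm and grips with 20 to 120 N. Pads are 22 mm wide; open, the fingers measure 114 mm over their backs; the gripper's body (76 mm by 85 mm) begins 54 mm behind the grasp point. The pads swing forward as they close: fully open they stand 13 mm farther back than shut.
Start: joints at [-81.44, 7.471, 85.268, -0, 87.261, -4.893], TCP at [139.609, -583.536, 231.292] pointing down, gripper open.
Joint ranges: [-169.43, 169.43], [-51.17, 129.36], [1.28, 143.12], [-76.62, 256.62], [0, 156.53], [-152.29, 152.29]. Speed limits (degrees/s): [136.94, 136.94, 159.86, 180, 180, 180].

## Interface

Orientations are given as [roll, pitch, yaw] about the fixed x, y, z axes, in that order (R = Rz(yaw) Ry(pitch) Rx(roll)).
In Python, from bench import r gives the robot as it stands.
- The arm moves only by the tool apply_moves, never from a script. Its argument "steps" is a list of rows, each a list of 7 numbers: the opening, from -1 (shut) to 1 (fully open), then the shift along the tool's x, y, z in mm, then the turn, a rotation vector about the tool's x, y, z in units of 5 degrees (1.0 is 5 degrees). A call has exactly 8 rows; each row shifts and turns the commanded pose from where the row before left it, along the tool's axes as they then stand; what a row does not reach is not made up. A row lasts 1/10 s, in which the tool goes at most 50 mm and 8.59 degrees, less where a joint would pass 70% of its speed; a pose out of reach is approached as far as the arm can. A call is refused whole if a number of a shift passes 50 or a number of a turn 1, either way. A call with a gripper value outside its range is refused whole. The fingers move at their own pace and stop on an object; "squeeze" is the grip in N (left out, the last holds). Time passes only in rows, so rows that do not move let the fingers close, or fill a call up. It gives the time, the measured TCP pose, the force, the opening and the grip force at its end, in the units of the state.
- r.sense(): the state, without advancing time (a new reading comes with each control period).
- r.snapshot(name): name is "scene" or "side" or "wrist"; returns a dict with "color" (480x640x3 uint8, blue, green, red), "depth" (480x640 float32, mm along the optical axis (not along the pixel's ray), 0 where there is no reading), "mtx" (3x3 intrinsics, pixels), "dist" ([k1, k2, p1, p2, k3] as OpenCV has them; the pictures are not rectified), "T" (4x4, takes a point from camera to world coordinates); the wrist camera has in their place "hand_eye" (4x4, takes a point from camera to tool coordinates, whose origin is the TCP and whose axes are the flange's). Camera axes: x right, y down, z forward; pixel columns grow to the right and rows downward; lengths in mm; the calibration is good to about 2 mm. A picture is of the moment at which its call begins: read the wrist's pose just before it.
- r.hand_in(): hands the job in; it is judged then, once.
The state is a dict: "time": time; "joint_pos": joint angles; "qd": joint speeds; "joint_efforts": joint torques, N m; "tool_pos": TCP position; "tcp_rot": TCP orientation; "ft_force": force on the tool from outside, world axes, zero at the start; "wrist_torque": the same for the moment, N m; "finger_gap": finger opening in mm; "grip_force": force on a finger pad.
Only numpy, scipy, OpenCV 4.12 (cv2) and the standard library are available. Lean on these libraries where they do the work, as an engineer would, in place of code of your own. Each camera call takes 0.05 s, during which the arm holds its last target. There are 200 camera calls.

## Working session

There is one attempt and no reset: what is moved stays moved. The work goes in short steps, Python scripts to look and compute and a tool call to move; the robot and the scene stay as the last step left them, time stands still between calls to the robot, and variables do not carry over. Pictures are saved under pics/ and viewed, at most 10 in all, crops included, and the job is handed in when it is done.

Besides the shell and the picture viewer there is one more tool, called after ">>>" as a command line: name --pt "numbers of a row" for each row, then --argument value for the rest. apply_moves: Moves the arm, as the interface text tells. Its arguments: {"type":"object","properties":{"steps":{"type":"array"},"squeeze":{"type":"number"}},"required":["steps"]}

```bash
ls; mkdir -p pics; python3 - <<'E'
from bench import r
import cv2,numpy as np
print(r.sense())
for n in ("scene","side"):
    s=r.snapshot(n); cv2.imwrite(f"pics/{n}0.png",s["color"]); print(n,s["mtx"],s["dist"],s["T"].round(3)); np.savez(f"{n}0.npz",**s)
E
```

```text
pics
{'time': 0.0, 'joint_pos': array([-8.14405874e+01,  7.51515068e+00,  8.53314573e+01, -9.94355404e-04,
        8.72620546e+01, -4.89494930e+00]), 'qd': array([-0.02252559,  0.00158022,  0.03864459, -0.02744867, -0.07681591,
       -0.04509323]), 'joint_efforts': array([-1.34418701e-04, -5.69392061e+01, -5.00562823e+01, -3.84221694e-04,
        1.46655750e-02, -1.64530832e-05]), 'tool_pos': array([ 139.51364429, -582.96865206,  230.22312589]), 'tcp_rot': array([-1.79891649e+02, -8.28256428e-03,  1.34544025e+01]), 'ft_force': array([-0.35184422, -0.00475857, -0.4985097 ]), 'wrist_torque': array([ 0.01925283,  0.00977969, -0.06143622]), 'grip_force': 0.0, 'finger_gap': 85.08470955134662}
scene [[501.58732556   0.         328.36898738]
 [  0.         501.58732556 248.51611355]
 [  0.           0.           1.        ]] [-0.03316559  0.          0.          0.          0.        ] [[-5.21000e-01 -4.68000e-01  7.13000e-01 -3.29740e+02]
 [-8.53000e-01  2.76000e-01 -4.43000e-01  5.58755e+02]
 [ 1.10000e-02 -8.40000e-01 -5.43000e-01  7.55992e+02]
 [ 0.00000e+00  0.00000e+00  0.00000e+00  1.00000e+00]]
side [[504.95881996   0.         319.10037738]
 [  0.         504.95881996 244.51108811]
 [  0.           0.           1.        ]] [-0.03792386  0.          0.          0.          0.        ] [[ 8.270000e-01 -1.960000e-01  5.270000e-01 -1.240130e+02]
 [-5.620000e-01 -2.990000e-01  7.710000e-01 -1.039337e+03]
 [ 6.000000e-03 -9.340000e-01 -3.570000e-01  5.309670e+02]
 [ 0.000000e+00  0.000000e+00  0.000000e+00  1.000000e+00]]
```

View pics/scene0.png

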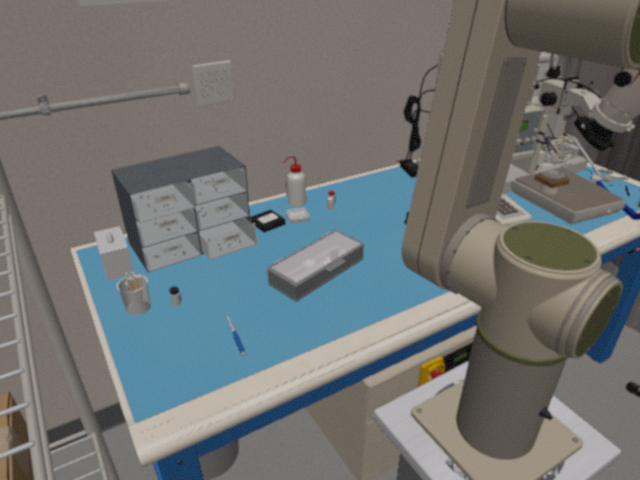

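View pics/side0.png

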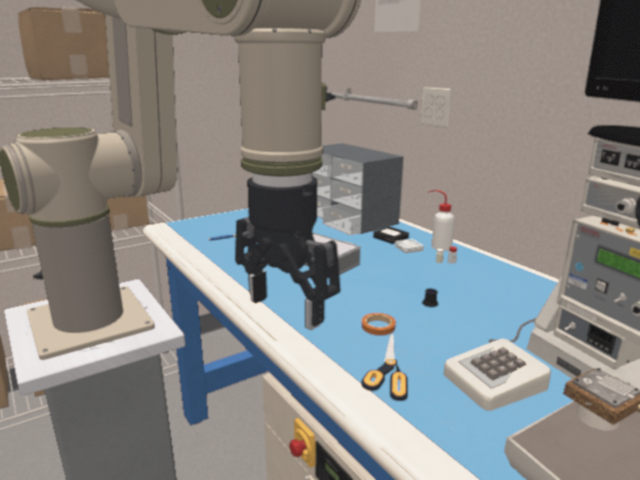

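The scene picture shows the driver at about (229,317)–(242,353), the slide box around (315,265), its tab near (345,262) and the vial at (175,296). The side picture shows the tape at (378,323) and the loupe at (430,297).

```bash
cat > h.py <<'E'
import numpy as np, cv2
from scipy.spatial.transform import Rotation as Ro
def T_of(s, st=None):
    if "T" in s: return s["T"]
    T=np.eye(4); T[:3,:3]=Ro.from_euler("xyz",st["tcp_rot"],degrees=True).as_matrix(); T[:3,3]=st["tool_pos"]
    return T@s["hand_eye"]
def plane(s,T,uv,z):
    uv=np.asarray(uv,float).reshape(-1,1,2)
    n=cv2.undistortPoints(uv,s["mtx"],s["dist"])[:,0]
    d=np.c_[n,np.ones(len(n))]@T[:3,:3].T
    o=T[:3,3]; return o+d*((z-o[2])/d[:,2])[:,None]
def cloud(s,T):
    v,u=np.nonzero(s["depth"]>0)
    n=cv2.undistortPoints(np.c_[u,v].astype(float).reshape(-1,1,2),s["mtx"],s["dist"])[:,0]
    p=np.c_[n,np.ones(len(n))]*s["depth"][v,u][:,None]
    return p@T[:3,:3].T+T[:3,3],u,v
E
python3 - <<'E'
from h import *
s=dict(np.load("scene0.npz")); T=s["T"]
print(plane(s,T,[(229,317),(242,353),(175,302)],3).round(0))
# box rim at z=50 : dark walls corners guess
P,u,v=cloud(s,T)
m=(P[:,2]>25)&(P[:,2]<80)&(u>255)&(u<375)&(v>225)&(v<305)
q=P[m]; print(m.sum(),np.percentile(q[:,2],[5,50,95]))
print(cv2.minAreaRect(q[:,:2].astype(np.float32)))
cv2.imwrite("pics/crop.png",cv2.resize(s["color"][215:365,160:380],None,fx=3.6,fy=3.6,interpolation=cv2.INTER_CUBIC))
E
```

```text
[[529. 290.   3.]
 [408. 310.   3.]
 [645. 380.   3.]]
3158 [30.12807926 54.08884809 56.77604947]
((645.9418334960938, 44.95402526855469), (276.6598815917969, 254.4922332763672), 15.556321144104004)
```

View pics/crop.png

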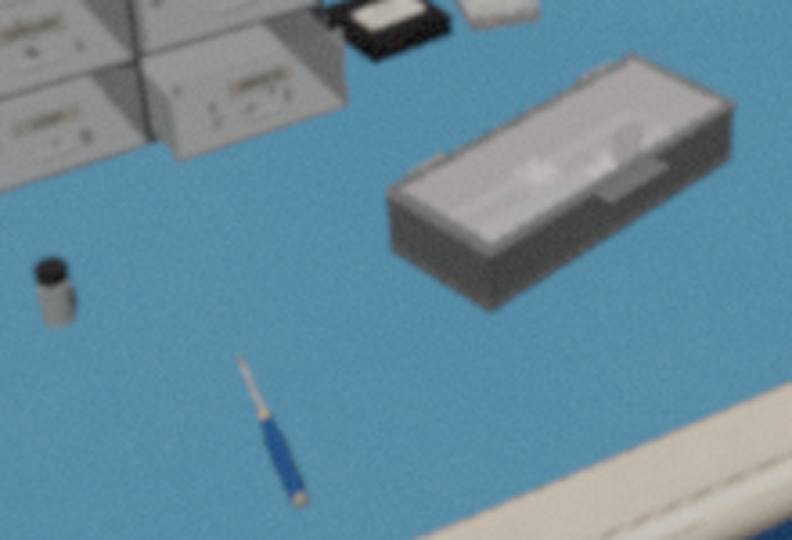

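The crop shows the cover's top corners at full-image pixels of about (296,284), (268,268), (336,231) and (364,244). The tab's front edge runs from (327,268) to (345,261), and the driver's blade points away from the robot.

```bash
cat >> h.py <<'E'
def tooldelta(st,target,rpy):
    "shift in tool axes (mm) and turn (units of 5 deg), from measured pose to target"
    R=Ro.from_euler("xyz",st["tcp_rot"],degrees=True)
    d=R.inv().apply(np.asarray(target)-st["tool_pos"])
    w=(R.inv()*Ro.from_euler("xyz",rpy,degrees=True)).as_rotvec(degrees=True)/5
    return d.round(1),w.round(2)
E
python3 - <<'E'
from h import *
from bench import r
s=dict(np.load("scene0.npz")); T=s["T"]
print(plane(s,T,[(296.1,284.4),(267.8,268.3),(335.6,231.1),(364.2,243.6)],53).round(0))
print(plane(s,T,[(326.7,268.3),(345.3,260.8)],52).round(0))
w=r.snapshot("wrist"); print(w["hand_eye"].round(3),w["mtx"])
st=r.sense()
print(tooldelta(st,[420,-200,280],[180,0,0]))
E
```

```text
[[ 501.  130.   53.]
 [ 593.  159.   53.]
 [ 658.  -77.   53.]
 [ 566. -108.   53.]]
[[521.  35.  52.]
 [525. -22.  52.]]
[[-2.00000e-03 -9.56000e-01 -2.93000e-01  7.51100e+01]
 [ 1.00000e+00 -2.00000e-03 -1.00000e-03 -2.15000e-01]
 [ 1.00000e-03 -2.93000e-01  9.56000e-01 -1.42392e+02]
 [ 0.00000e+00  0.00000e+00  0.00000e+00  1.00000e+00]] [[398.37558696   0.         320.8762715 ]
 [  0.         398.37558696 234.98783806]
 [  0.           0.           1.        ]]
(array([ 361.9, -307.4,  -49. ]), array([-0.02,  0.  ,  2.69]))
```

>>> apply_moves --pt "1 40 -25 -6 0 0 0" --pt "1 40 -25 -6 0 0 0" --pt "1 40 -25 -6 0 0 0" --pt "1 40 -25 -6 0 0 0" --pt "1 40 -25 -6 0 0 0" --pt "1 40 -25 -6 0 0 0" --pt "1 40 -25 -6 0 0 0" --pt "1 40 -25 -6 0 0 0"

```text
time: 0.95
tool_pos: [405.2, -312.9, 279.4]
tcp_rot: [-180.0, 0.0, 13.4]
ft_force: [0.3, 0.1, 1.0]
finger_gap: 85.4
grip_force: 0.0
```

>>> apply_moves --pt "1 18 -43 0 0 0 0" --pt "1 18 -43 0 0 0 0" --pt "1 18 -43 0 0 0 0" --pt "1 18 -43 0 0 0 0" --pt "1 18 -43 0 0 0 0" --pt "1 18 -43 0 0 0 0" --pt "1 18 -43 0 0 0 0" --pt "1 18 -43 0 0 0 0"

```text
time: 1.75
tool_pos: [464.1, 55.4, 279.3]
tcp_rot: [180.0, -0.0, 13.4]
ft_force: [1.5, -1.1, 1.1]
finger_gap: 85.3
grip_force: 0.0
```

>>> apply_moves --pt "1 5 -25 0 0 0 0.57" --pt "1 5 -25 0 0 0 0.57" --pt "1 5 -25 0 0 0 0.57" --pt "1 5 -25 0 0 0 0.57" --pt "1 0 0 0 0 0 0.57" --pt "1 0 0 0 0 0 0.57" --pt "1 0 0 0 0 0 0.57" --pt "1 0 0 0 0 0 0.57"

```text
time: 2.55
tool_pos: [467.9, 155.4, 278.9]
tcp_rot: [180.0, 0.0, -9.4]
ft_force: [0.4, -0.7, -0.0]
finger_gap: 85.5
grip_force: 0.0
```

```bash
python3 - <<'E'
from h import *
from bench import r
st=r.sense(); w=r.snapshot("wrist"); print(st["time"],st["tool_pos"],st["tcp_rot"],st["ft_force"])
w["st_pos"]=st["tool_pos"];w["st_rot"]=st["tcp_rot"]; np.savez("wrist1.npz",**w); cv2.imwrite("pics/wrist1.png",w["color"])
E
```

```text
2.55 [467.87144339 155.35518567 278.92795693] [ 1.79986480e+02  3.73267801e-02 -9.44582545e+00] [ 0.4472425  -0.72362441 -0.04963819]
```

View pics/wrist1.png

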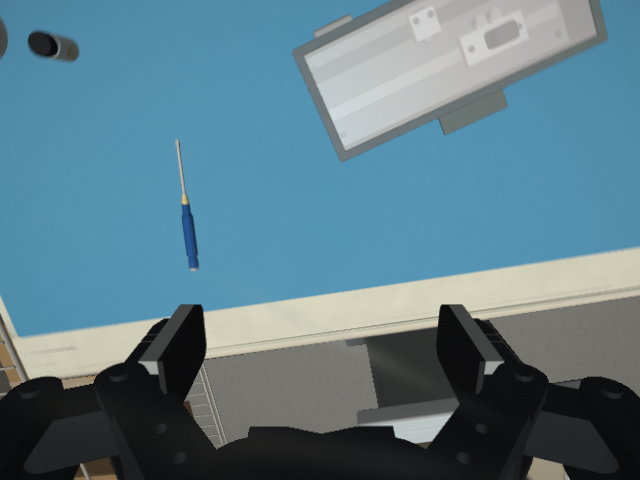

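The wrist picture shows the driver's tip at (178,140) and its handle end at (194,270). The box corners are at (294,50), (343,160) and (606,38), the tab's front corners at (444,134) and (507,105), the knob at about (503,37), the pins at (480,18) and (493,15), and the plunger block at (425,22).

```bash
python3 - <<'E'
from h import *
w=dict(np.load("wrist1.npz")); st=dict(tool_pos=w["st_pos"],tcp_rot=w["st_rot"]); T=T_of(w,st)
c=w["color"].astype(int); hsv=cv2.cvtColor(w["color"],cv2.COLOR_BGR2HSV)
# driver: differs from bench colour locally
roi=(slice(120,285),slice(150,225)); sub=c[roi]; bg=np.median(sub.reshape(-1,3),0)
m=np.abs(sub-bg).sum(2)>70
v,u=np.nonzero(m); u=u+150.; v=v+120.
P=plane(w,T,np.c_[u,v],4)[:,:2]
vx,vy,x0,y0=cv2.fitLine(P.astype(np.float32),cv2.DIST_HUBER,0,.01,.01).ravel()
d=np.array([vx,vy]); d*=np.sign(d[0]); t=(P-[x0,y0])@d
tip=np.array([x0,y0])+d*t.max(); end=np.array([x0,y0])+d*t.min()
print("driver",m.sum(),"tip",tip,"end",end,t.max()-t.min(),"yaw",np.degrees(np.arctan2(d[1],d[0])))
k=plane(w,T,[(294,50),(343,160),(606,38)],52)[:,:2]; print("box corners",k)
t=plane(w,T,[(444,134),(507,105)],51); print("tab",t)
yb=(k[1]-k[2]); print("yaw",np.degrees(np.arctan2(-yb[0],yb[1])),np.linalg.norm(yb),np.linalg.norm(k[0]-k[1]))
tb=t[0]-t[1]; print("tab yaw",np.degrees(np.arctan2(-tb[0],tb[1])))
print("knob",plane(w,T,[(503,37)],48),"plunger",plane(w,T,[(425,22)],22))
print("vial",plane(w,T,[(67,50)],10))
E
```

```text
driver 984 tip [540.67646996 293.40047252] end [398.64390172 312.73324909] 143.3422744449905 yaw -7.751185
box corners [[ 596.69251681  157.52991309]
 [ 497.81181776  130.36930299]
 [ 563.49252929 -107.38207511]]
tab [[505.69605334  36.60862566  51.        ]
 [521.72206809 -21.02878119  51.        ]]
yaw 15.443238156869176 246.65699595386525 102.543119645106
tab yaw 15.538528783881791
knob [[578.3418509  -21.13939269  48.        ]] plunger [[604.72662109  37.17091456  22.        ]]
vial [[640.60000741 373.42711443  10.        ]]
```

>>> apply_moves --pt "1 -7 -18 27 0 0 -0.04" --pt "1 -7 -18 27 0 0 -0.04" --pt "1 -7 -18 27 0 0 -0.04" --pt "1 -7 -18 27 0 0 -0.04" --pt "1 -7 -18 27 0 0 -0.04" --pt "1 -7 -18 27 0 0 -0.04" --pt "1 -7 -18 27 0 0 -0.04" --pt "1 -7 -18 27 0 0 -0.04"

```text
time: 3.4
tool_pos: [434.0, 306.7, 62.1]
tcp_rot: [180.0, 0.0, -7.7]
ft_force: [-0.2, -0.5, 0.6]
finger_gap: 85.4
grip_force: 0.0
```

```bash
python3 - <<'E'
from h import *
from bench import r
st=r.sense(); w=r.snapshot("wrist"); T=T_of(w,st)
print(tooldelta(st,[436.6,307.6,20],[180,0,-7.75]))
c=w["color"].astype(int); cv2.imwrite("pics/w2.png",w["color"])
h=cv2.cvtColor(w["color"],cv2.COLOR_BGR2HSV); print(st["tool_pos"])
m=(h[...,0]>105)&(h[...,0]<125)&(h[...,1]>150)&(h[...,2]<190)
m=cv2.morphologyEx(m.astype(np.uint8),cv2.MORPH_OPEN,np.ones((3,3)))
n,l,s,ce=cv2.connectedComponentsWithStats(m)
for i in np.argsort(-s[1:,4])[:3]+1:
    v,u=np.nonzero(l==i); P=plane(w,T,np.c_[u,v],5)[:,:2]
    f=cv2.fitLine(P.astype(np.float32),cv2.DIST_HUBER,0,.01,.01).ravel(); print(s[i],P.mean(0),np.degrees(np.arctan2(f[1],f[0])),P.min(0),P.max(0))
E
```

```text
(array([ 2.5, -1.3, 42.1]), array([0.  , 0.  , 0.01]))
[433.95950019 306.65899689  62.08919734]
[ 310  188   15  128 1578] [437.8175112  308.63947414] -7.4593925 [401.7123626  302.18774889] [472.89547448 316.08613601]
```

View pics/w2.png

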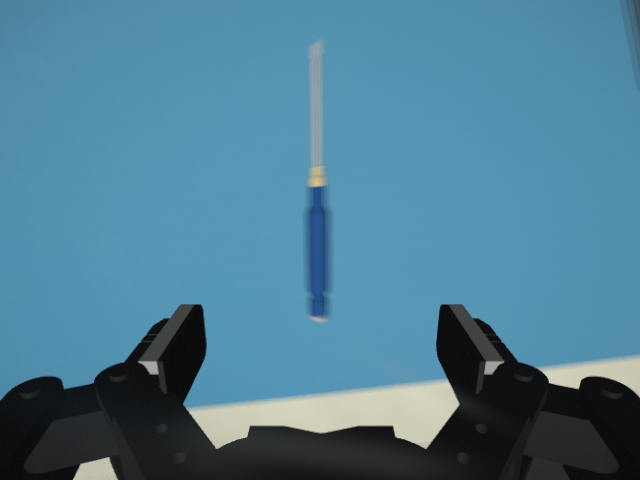

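The driver lies centred between the open fingers, with its handle at column 317 and rows 188–318. I lower the tool and close on it.

>>> apply_moves --pt "1 0.5 -0.3 12 0 0 0" --pt "1 0.5 -0.3 12 0 0 0" --pt "1 0.5 -0.3 12 0 0 0" --pt "1 0.5 -0.3 12 0 0 0" --pt "1 0 0 8 0 0 0" --pt "1 0 0 3 0 0 0" --pt "1 0 0 1 0 0 0" --pt "-1 0 0 0 0 0 0" --squeeze 80

```text
time: 4.25
tool_pos: [436.8, 307.0, 3.6]
tcp_rot: [-180.0, -0.0, -7.8]
ft_force: [0.1, -0.2, 0.9]
finger_gap: 73.2
grip_force: 0.0
```

>>> apply_moves --pt "-1 0 0 0 0 0 0" --pt "-1 0 0 0 0 0 0" --pt "-1 0 0 0 0 0 0" --pt "-1 0 0 0 0 0 0" --pt "-1 0 0 0 0 0 0" --pt "-1 0 0 0 0 0 0" --pt "-1 0 0 0 0 0 0" --pt "-1 0 0 0 0 0 0"

```text
time: 5.05
tool_pos: [436.7, 307.1, 3.6]
tcp_rot: [-180.0, -0.0, -7.7]
ft_force: [-1.3, -0.9, 5.0]
finger_gap: 2.5
grip_force: 79.2
```

>>> apply_moves --pt "-0.4 0 0 0 0 0 0" --pt "-0.4 0 0 0 0 0 0" --pt "-0.4 0 0 0 0 0 0" --pt "-0.4 0 0 1.5 0 0 0" --pt "-0.4 0 0 1.5 0 0 0" --pt "-1 0 0 0 0 0 0" --pt "-1 0 0 0 0 0 0" --pt "-1 0 0 0 0 0 0"

```text
time: 5.85
tool_pos: [436.8, 307.1, 0.6]
tcp_rot: [-180.0, -0.0, -7.7]
ft_force: [-0.3, 0.3, 3.2]
finger_gap: 4.1
grip_force: 78.9
```

>>> apply_moves --pt "-1 0 0 0 0 0 0" --pt "-1 0 0 0 0 0 0" --pt "-1 0 0 0 0 0 0" --pt "-1 0 0 0 0 0 0" --pt "-1 0 0 0 0 0 0" --pt "-1 0 0 0 0 0 0" --pt "-1 0 0 0 0 0 0" --pt "-1 0 0 0 0 0 0"

```text
time: 6.65
tool_pos: [436.8, 307.1, 0.6]
tcp_rot: [-180.0, -0.0, -7.7]
ft_force: [-1.0, -0.6, 5.1]
finger_gap: 4.2
grip_force: 79.2
```

```bash
python3 - <<'E'
from bench import r
import cv2
print(r.sense()); cv2.imwrite("pics/w3.png",r.snapshot("wrist")["color"][0:480,160:480])
E
```

```text
{'time': 6.65, 'joint_pos': array([2.96034392e+01, 1.12379686e+01, 1.06828441e+02, 1.83200472e-03,
       6.19028686e+01, 1.27351540e+02]), 'qd': array([-0.05899651,  0.00566928, -0.00698697, -0.0349994 ,  0.0434935 ,
       -0.04163907]), 'joint_efforts': array([-3.12955608e-02, -4.94703877e+01, -3.98016286e+01, -7.99528701e-03,
       -2.09436896e-01, -5.80609107e-03]), 'tool_pos': array([436.7942604 , 307.06695873,   0.59526497]), 'tcp_rot': array([-1.79980076e+02, -2.34411427e-02, -7.74896676e+00]), 'ft_force': array([-1.01562532, -0.62580308,  5.06876815]), 'wrist_torque': array([-0.02844324,  0.07585375, -0.02070288]), 'grip_force': 79.20340875534137, 'finger_gap': 4.244474550295842}
```

View pics/w3.png

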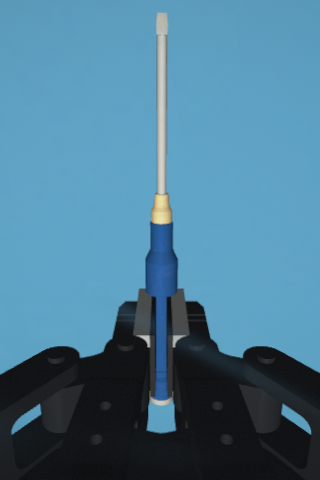

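The driver is held straight in the pads, with its tip at crop pixel (162,15). I lift it and check the clearances near the tab.

>>> apply_moves --pt "-1 0 0 -5 0 0 0" --pt "-1 0 0 -10 0 0 0" --pt "-1 0 0 -15 0 0 0" --pt "-1 0 0 -15 0 0 0" --pt "-1 0 0 -15 0 0 0" --pt "-1 0 0 -15 0 0 0" --pt "-1 0 0 -10 0 0 0" --pt "-1 0 0 -5 0 0 0" --squeeze 110

```text
time: 7.5
tool_pos: [437.3, 307.4, 92.1]
tcp_rot: [-179.9, -0.1, -7.7]
ft_force: [0.1, 0.5, -0.7]
finger_gap: 2.7
grip_force: 105.7
```

```bash
python3 - <<'E'
from h import *
from bench import r
st=r.sense(); print(st["finger_gap"],st["grip_force"],st["tool_pos"])
s=dict(np.load("side0.npz")); print("tape, loupe",plane(s,s["T"],[(378,326),(430,304)],3).round(0))
p=np.array([383.6,-28.3,90]); print(tooldelta(st,p,[180,0,15.5]))
w=r.snapshot("wrist"); cv2.imwrite("pics/w4.png",w["color"])
h=cv2.cvtColor(w["color"],cv2.COLOR_BGR2HSV)
sub=w["color"][0:300,290:350].astype(int); bg=np.median(w["color"][0:150,200:280].reshape(-1,3),0)
m=np.abs(sub-bg).sum(2)>90; v,u=np.nonzero(m); print("tip row",v.min(),"col",u[v<v.min()+6].mean()+290)
T=T_of(w,st); print(tooldelta(st,plane(w,T,[(u[v<v.min()+6].mean()+290,v.min())],st["tool_pos"][2]+2.4)[0],st["tcp_rot"]))
E
```

```text
2.6901514178544135 105.70002468070015 [437.29888422 307.38629791  92.13943483]
tape, loupe [[ 492. -355.    3.]
 [ 653. -346.    3.]]
(array([ -8. , 339.9,   1.6]), array([-0.01, -0.02, -4.65]))
tip row 13 col 321.1666666666667
(array([105.5,  -0.3,  -2.2]), array([0., 0., 0.]))
```

>>> apply_moves --pt "-1 -1 35 0 0 0 0" --pt "-1 -1 44 0 0 0 0" --pt "-1 -1 46 0 0 0 0" --pt "-1 -1 46 0 0 0 0" --pt "-1 -1 46 0 0 0 0" --pt "-1 -1 46 0 0 0 0" --pt "-1 -1 44 0 0 0 0" --pt "-1 -1 33 0 0 0 0"

```text
time: 8.35
tool_pos: [381.7, -30.9, 89.8]
tcp_rot: [180.0, 0.0, -7.8]
ft_force: [0.6, -0.0, 0.5]
finger_gap: 2.7
grip_force: 105.9
```

>>> apply_moves --pt "-1 0 0 0 0 0 -0.58" --pt "-1 0 0 0 0 0 -0.58" --pt "-1 0 0 0 0 0 -0.58" --pt "-1 0 0 0 0 0 -0.58" --pt "-1 0 0 0 0 0 -0.58" --pt "-1 0 0 0 0 0 -0.58" --pt "-1 0 0 0 0 0 -0.58" --pt "-1 0 0 0 0 0 -0.58"

```text
time: 9.15
tool_pos: [382.2, -28.8, 89.7]
tcp_rot: [-180.0, 0.1, 15.6]
ft_force: [-0.2, -0.2, -0.1]
finger_gap: 2.6
grip_force: 106.0
```

```bash
python3 - <<'E'
from h import *
from bench import r
st=r.sense(); print(tooldelta(st,[383.6,-28.3,38],[180,0,15.5]))
w=r.snapshot("wrist"); cv2.imwrite("pics/w5.png",w["color"]); w["st_pos"]=st["tool_pos"];w["st_rot"]=st["tcp_rot"]; np.savez("w5.npz",**w)
E
```

```text
(array([ 1.5, -0.1, 51.7]), array([-0.01,  0.01,  0.01]))
```

View pics/w5.png

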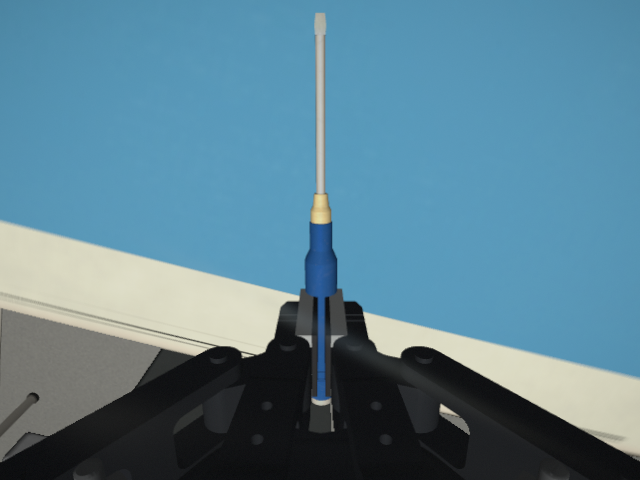

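The driver still points straight ahead, tip at (320,15). I lower it to below tab height and start advancing.

>>> apply_moves --pt "-1 0 0 10 0 0 0" --pt "-1 0 0 12 0 0 0" --pt "-1 0 0 12 0 0 0" --pt "-1 0 0 10 0 0 0" --pt "-1 0 0 7 0 0 0" --pt "-1 7 0 0 0 0 0" --pt "-1 8 0 0 0 0 0" --pt "-1 5 0 0 0 0 0"

```text
time: 10.0
tool_pos: [403.7, -23.4, 40.0]
tcp_rot: [180.0, -0.1, 15.5]
ft_force: [0.7, -0.7, -0.7]
finger_gap: 2.5
grip_force: 106.0
```

```bash
python3 - <<'E'
from h import *
from bench import r
st=r.sense(); print(st["tool_pos"],st["ft_force"])
s=r.snapshot("wrist"); T=T_of(s,st)
np.savez("w6.npz",**s)
cv2.imwrite("pics/w6.png",s["color"])
E
```

```text
[403.6725306  -23.44799405  40.03512583] [ 0.68939863 -0.65008522 -0.69915428]
```

View pics/w6.png

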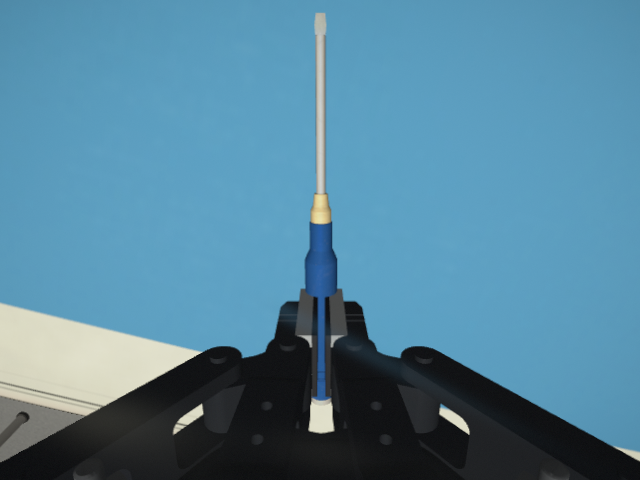

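The picture shows the clear blade ending at (320,13), with the tab just out of view ahead. The tip is about 9 mm short of it, so I go 20 mm further in underneath.

>>> apply_moves --pt "-1 0 0 2 0 0 0" --pt "-1 3 0 0 0 0 0" --pt "-1 4 0 0 0 0 0" --pt "-1 4 0 0 0 0 0" --pt "-1 4 0 0 0 0 0" --pt "-1 3 0 0 0 0 0" --pt "-1 2 0 0 0 0 0" --pt "-1 0 0 0 0 0 0"

```text
time: 10.85
tool_pos: [421.6, -18.2, 37.3]
tcp_rot: [-180.0, -0.0, 15.5]
ft_force: [0.2, -0.2, 0.3]
finger_gap: 3.0
grip_force: 106.0
```

>>> apply_moves --pt "-1 0 0 -2 0 0 0" --pt "-1 0 0 -2 0 0 0" --pt "-1 0 0 -2 0 0 0" --pt "-1 0 0 -2 0 0 0" --pt "-1 0 0 -3 0 0 0" --pt "-1 0 0 -3 0 0 0" --pt "-1 0 0 -3 0 0 0" --pt "-1 0 0 -3 0 0 0"

```text
time: 11.65
tool_pos: [421.4, -18.2, 57.6]
tcp_rot: [-180.0, -0.0, 15.5]
ft_force: [-0.6, 0.0, -0.6]
finger_gap: 2.5
grip_force: 105.9
```

```bash
python3 - <<'E'
from h import *
from bench import r
st=r.sense(); print(st["tool_pos"],st["ft_force"],st["wrist_torque"])
# tip path relative to the box: hinge = 122 mm inward of the tab edge
bx=np.array([.9636,.2672]); e=np.array([513.7,7.8])
x=(st["tool_pos"][:2]-e)@bx+105-122; z=st["tool_pos"][2]+5.4-50.5
print("tip wrt hinge",x,z,"r",np.hypot(x,z),"angle",np.arctan2(z,-x))
for th,rad in [(.3,112),(.5,111),(.7,110),(.9,109),(1.1,108),(1.3,107),(1.5,106),(1.65,105),(1.8,104),(1.85,104)]:
    nx,nz=-rad*np.cos(th),rad*np.sin(th); print(th,"d tool x %.1f z %.1f"%(nx-x,-(nz-z)))
s=r.snapshot("scene"); cv2.imwrite("pics/s7.png",cv2.resize(s["color"][180:330,230:430],None,fx=4,fy=4))
E
```

```text
[421.35355259 -18.21368447  57.59167862] [-0.55999812  0.04478323 -0.5772049 ] [ 0.01546925  0.05577671 -0.00482406]
tip wrt hinge -112.9358932113492 12.491678624265184 r 113.62463645837197 angle 0.11016078979595746
0.3 d tool x 5.9 z -20.6
0.5 d tool x 15.5 z -40.7
0.7 d tool x 28.8 z -58.4
0.9 d tool x 45.2 z -72.9
1.1 d tool x 63.9 z -83.8
1.3 d tool x 84.3 z -90.6
1.5 d tool x 105.4 z -93.2
1.65 d tool x 121.2 z -92.2
1.8 d tool x 136.6 z -88.8
1.85 d tool x 141.6 z -87.5
```

View pics/s7.png

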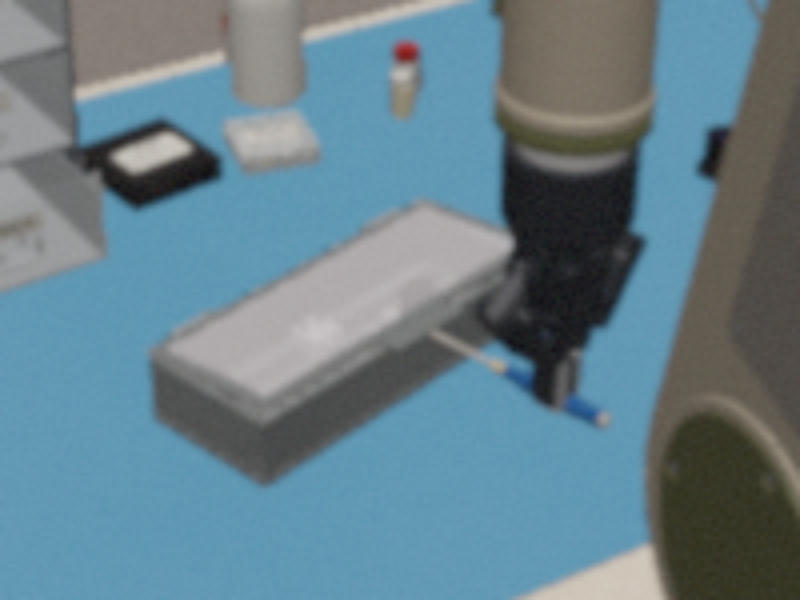

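The blade is under the tab and the cover is just lifting, with the tab at crop pixel (410,335). I follow the arc.

>>> apply_moves --pt "-1 3 0 -10 0 0 0" --pt "-1 3 0 -10 0 0 0" --pt "-1 5 0 -10 0 0 0" --pt "-1 5 0 -10 0 0 0" --pt "-1 6 0 -9 0 0 0" --pt "-1 7 0 -9 0 0 0" --pt "-1 8 0 -7.5 0 0 0" --pt "-1 8 0 -7.5 0 0 0"

```text
time: 12.5
tool_pos: [465.5, -6.0, 131.0]
tcp_rot: [180.0, -0.0, 15.5]
ft_force: [0.1, -0.1, -0.1]
finger_gap: 2.6
grip_force: 106.0
```

>>> apply_moves --pt "-1 9 0 -6 0 0 0" --pt "-1 9 0 -5 0 0 0" --pt "-1 10 0 -4 0 0 0" --pt "-1 10 0 -3 0 0 0" --pt "-1 10 0 -2 0 0 0" --pt "-1 10 0 -1 0 0 0" --pt "-1 8 0 0 0 0 0" --pt "-1 8 0 0 0 0 0"

```text
time: 13.3
tool_pos: [536.6, 13.7, 151.0]
tcp_rot: [-180.0, 0.0, 15.5]
ft_force: [-0.6, 0.3, -0.4]
finger_gap: 2.4
grip_force: 106.0
```

>>> apply_moves --pt "-1 6 0 1 0 0 0" --pt "-1 6 0 1 0 0 0" --pt "-1 6 0 1 0 0 0" --pt "-1 5 0 1 0 0 0" --pt "-1 5 0 1 0 0 0" --pt "-1 4 0 1 0 0 0" --pt "-1 2 0 0 0 0 0" --pt "-1 0 0 0 0 0 0"

```text
time: 14.1
tool_pos: [568.7, 22.6, 145.1]
tcp_rot: [-180.0, 0.0, 15.5]
ft_force: [-0.2, 0.0, -0.7]
finger_gap: 2.9
grip_force: 106.0
```

```bash
python3 - <<'E'
from h import *
from bench import r
st=r.sense(); bx=np.array([.9636,.2672]); by=np.array([-.2672,.9636]); e=np.array([513.7,7.8])
x=(st["tool_pos"][:2]-e)@bx+105-122; z=st["tool_pos"][2]+5.4-50.5
print("tip wrt hinge",x,z,np.arctan2(z,-x),st["ft_force"],st["tcp_rot"])
s=r.snapshot("scene"); P,u,v=cloud(s,s["T"])
h=e+122*bx; X=(P[:,:2]-h)@bx; Y=(P[:,:2]-h)@by
m=(abs(Y)<130)&(P[:,2]>75)&(X>-20)&(X<90); print(m.sum())
for z0 in range(75,180,15):
    k=m&(P[:,2]>=z0)&(P[:,2]<z0+15)&(Y>50)
    if k.sum()>3: print(z0,k.sum(),np.median(X[k]).round(1),np.median(P[k,2]).round(1))
E
```

```text
tip wrt hinge 39.992112605259365 100.02358332633162 1.951153413602199 [-0.15492439  0.01950626 -0.74399648] [-1.79994195e+02  3.12666303e-02  1.54564393e+01]
2142
75 160 13.0 82.7
90 170 18.4 97.5
105 169 25.2 112.8
120 172 31.0 127.8
135 163 36.5 142.8
```

The cover is fully back at about 1.94 rad. I retreat and take the driver back to its free spot.

>>> apply_moves --pt "-1 -10 0 0 0 0 0" --pt "-1 -18 0 0 0 0 0" --pt "-1 -18 0 0 0 0 0" --pt "-1 -18 0 0 0 0 0" --pt "-1 -18 0 0 0 0 0" --pt "-1 -18 0 0 0 0 0" --pt "-1 -18 0 0 0 0 0" --pt "-1 -10 0 0 0 0 0"

```text
time: 14.95
tool_pos: [443.9, -11.9, 145.2]
tcp_rot: [180.0, -0.0, 15.4]
ft_force: [0.0, 0.0, -0.4]
finger_gap: 3.0
grip_force: 106.0
```

>>> apply_moves --pt "-1 10 -30 0 0 0 0" --pt "-1 10 -40 0 0 0 0" --pt "-1 10 -42 0 0 0 0" --pt "-1 10 -42 0 0 0 0" --pt "-1 10 -42 0 0 0 0" --pt "-1 10 -42 0 0 0 0" --pt "-1 10 -40 0 0 0 0" --pt "-1 10 -30 0 0 0 0"

```text
time: 15.75
tool_pos: [439.8, 309.0, 145.5]
tcp_rot: [-180.0, -0.0, 15.5]
ft_force: [0.4, -0.4, 0.8]
finger_gap: 2.7
grip_force: 106.0
```

>>> apply_moves --pt "-1 0 0 10 0 0 0.58" --pt "-1 0 0 15 0 0 0.58" --pt "-1 0 0 17 0 0 0.58" --pt "-1 0 0 17 0 0 0.58" --pt "-1 0 0 17 0 0 0.58" --pt "-1 0 0 17 0 0 0.58" --pt "-1 0 0 14 0 0 0.58" --pt "-1 0 0 8 0 0 0.58"

```text
time: 16.55
tool_pos: [439.6, 306.1, 29.0]
tcp_rot: [180.0, 0.1, -7.9]
ft_force: [0.7, 0.1, 0.1]
finger_gap: 2.2
grip_force: 106.1
```

```bash
python3 - <<'E'
from h import *
from bench import r
st=r.sense(); print(st["tool_pos"],st["tcp_rot"],st["ft_force"],tooldelta(st,[437,307,1],[180,0,-7.75]))
w=r.snapshot("wrist"); sub=w["color"][0:300,290:350].astype(int); bg=np.median(w["color"][0:150,200:280].reshape(-1,3),0)
m=np.abs(sub-bg).sum(2)>90; v,u=np.nonzero(m); print("tip row",v.min(),"col",u[v<v.min()+6].mean()+290)
E
```

```text
[439.63454798 306.0617685   28.97193204] [ 1.79951646e+02  7.17729244e-02 -7.87295249e+00] [0.69993745 0.11919547 0.13705209] (array([-2.7, -0.6, 28. ]), array([ 0.01,  0.01, -0.02]))
tip row 13 col 322.1666666666667
```

Tip row is unchanged, so the driver hasn't slipped. I lower it to the bench and let go.

>>> apply_moves --pt "-1 0 0 10 0 0 0" --pt "-1 0 0 9 0 0 0" --pt "-1 0 0 5 0 0 0" --pt "-1 0 0 2 0 0 0" --pt "-1 0 0 1 0 0 0" --pt "-1 0 0 1 0 0 0" --pt "-1 0 0 0 0 0 0" --pt "-1 0 0 0 0 0 0"

```text
time: 17.4
tool_pos: [440.7, 306.8, 2.6]
tcp_rot: [-180.0, -0.0, -7.7]
ft_force: [-0.1, 0.3, -1.0]
finger_gap: 2.6
grip_force: 106.0
```

>>> apply_moves --pt "0.2 0 0 0 0 0 0" --pt "0.2 0 0 0 0 0 0" --pt "0.2 0 0 0 0 0 0" --pt "0.2 0 0 0 0 0 0" --pt "0.2 0 0 0 0 0 0" --pt "0.2 0 0 0 0 0 0" --pt "0.2 0 0 0 0 0 0" --pt "0.2 0 0 0 0 0 0"

```text
time: 18.2
tool_pos: [440.5, 306.6, 2.3]
tcp_rot: [180.0, -0.0, -7.7]
ft_force: [0.0, 0.0, 0.5]
finger_gap: 51.7
grip_force: 0.0
```

>>> apply_moves --pt "0.2 0 0 -5 0 0 0" --pt "0.2 0 0 -10 0 0 0" --pt "0.2 0 0 -20 0 0 0" --pt "0.2 0 0 -30 0 0 0" --pt "0.2 0 0 -35 0 0 0" --pt "0.2 0 0 -40 0 0 0" --pt "0.2 0 0 -40 0 0 0" --pt "0.2 0 0 -20 0 0 0"

```text
time: 19.0
tool_pos: [442.0, 307.5, 208.0]
tcp_rot: [-179.8, -0.3, -7.7]
ft_force: [0.9, 1.1, 0.3]
finger_gap: 51.1
grip_force: 0.0
```

```bash
python3 - <<'E'
from h import *
from bench import r
st=r.sense(); w=r.snapshot("wrist"); T=T_of(w,st)
h=cv2.cvtColor(w["color"],cv2.COLOR_BGR2HSV)
m=((h[...,0]>105)&(h[...,0]<125)&(h[...,1]>150)&(h[...,2]<190)).astype(np.uint8)
n,l,s,ce=cv2.connectedComponentsWithStats(m); i=np.argmax(s[1:,4])+1; v,u=np.nonzero(l==i); P=plane(w,T,np.c_[u,v],5)
f=cv2.fitLine(P[:,:2].astype(np.float32),cv2.DIST_HUBER,0,.01,.01).ravel(); print(s[i],P.mean(0),np.degrees(np.arctan2(f[1],f[0])))
for p in ([560,20,230],): print(tooldelta(st,p,[180,0,15.5]))
E
```

```text
[317 163  13  81 864] [441.26393074 306.99720173   5.        ] -7.808259
(array([155.8, 268.9, -22.2]), array([-0.03, -0.07, -4.65]))
```

The driver lies flat at about (441,307), let go. Next I move above the open box.

>>> apply_moves --pt "0.2 16 33 -4 0 0 0" --pt "0.2 16 40 -4 0 0 0" --pt "0.2 16 40 -4 0 0 0" --pt "0.2 16 40 -4 0 0 0" --pt "0.2 16 40 -4 0 0 0" --pt "0.2 16 40 -2 0 0 0" --pt "0.2 16 38 0 0 0 0" --pt "0.2 16 30 0 0 0 0"

```text
time: 19.85
tool_pos: [526.9, -11.2, 225.3]
tcp_rot: [180.0, -0.1, -7.8]
ft_force: [0.6, -0.1, 0.3]
finger_gap: 51.1
grip_force: 0.0
```

>>> apply_moves --pt "0.2 0 0 0 0 0 -0.58" --pt "0.2 0 0 0 0 0 -0.58" --pt "0.2 0 0 0 0 0 -0.58" --pt "0.2 0 0 0 0 0 -0.58" --pt "0.2 0 0 0 0 0 -0.58" --pt "0.2 0 0 0 0 0 -0.58" --pt "0.2 0 0 0 0 0 -0.58" --pt "0.2 0 0 0 0 0 -0.58"

```text
time: 20.65
tool_pos: [526.7, -8.9, 225.0]
tcp_rot: [180.0, -0.0, 15.6]
ft_force: [0.3, 0.1, -0.9]
finger_gap: 51.3
grip_force: 0.0
```

```bash
python3 - <<'E'
from h import *
from bench import r
st=r.sense(); w=r.snapshot("wrist"); print(st["tool_pos"],st["tcp_rot"])
w["st_pos"]=st["tool_pos"];w["st_rot"]=st["tcp_rot"]; np.savez("w8.npz",**w); cv2.imwrite("pics/w8.png",w["color"])
E
```

```text
[526.67657595  -8.87613694 225.0038509 ] [ 1.79987451e+02 -3.45524073e-02  1.55731681e+01]
```

View pics/w8.png

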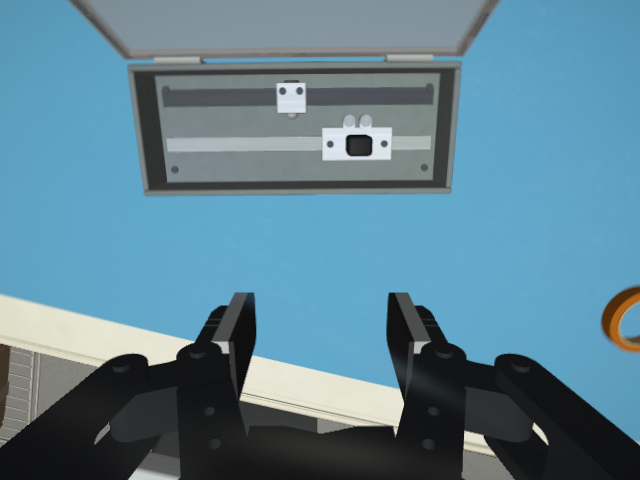

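The open box is well in view: knob at (359,145), pins at (349,121) and (366,121), carriage plate spanning columns 322–392, plunger block at (291,98) with its ball at (292,115).

```bash
python3 - <<'E'
from h import *
w=dict(np.load("w8.npz")); st=dict(tool_pos=w["st_pos"],tcp_rot=w["st_rot"]); T=T_of(w,st)
g=cv2.cvtColor(w["color"],cv2.COLOR_BGR2GRAY)
a=np.radians(15.5); bx=np.array([np.cos(a),np.sin(a)]); by=np.array([-np.sin(a),np.cos(a)]); c=np.array([581.2,26.5])
def loc(p): p=np.atleast_2d(p)[:,:2]-c; return np.c_[p@bx,p@by].round(1)
def blob(m,roi):
    k=np.zeros_like(m); k[roi]=m[roi]; n,l,s,ce=cv2.connectedComponentsWithStats(k.astype(np.uint8)); i=np.argmax(s[1:,4])+1; return s[i],ce[i],(l==i)
white=g>175
s1,c1,_=blob(white,(slice(75,116),slice(265,318))); s2,c2,_=blob(white,(slice(126,166),slice(310,400)))
sk,ck,mk=blob(g<60,(slice(128,162),slice(335,382)))
print("plunger",s1,c1,"plate",s2,c2,"knob",sk,ck)
mid=lambda s:(s[0]+(s[2]-1)/2,s[1]+(s[3]-1)/2)
print("plunger z22",loc(plane(w,T,[mid(s1)],22)),"plate z20",loc(plane(w,T,[mid(s2)],20)),"knob z48",loc(plane(w,T,[mid(sk)],48)),plane(w,T,[mid(sk)],48))
print("pins",loc(plane(w,T,[(349,121),(366,121)],20)))
k=plane(w,T,[mid(sk)],48)[0,:2]
print("to above knob",tooldelta(st,[*k,110],[180,0,15.5]))
E
```

```text
plunger [277  83  29  30 748] [290.8355615   98.38235294] plate [ 322  126   78   35 1717] [357.81654048 142.22947001] knob [346 135  26  21 500] [358.756 144.96 ]
plunger z22 [[25.8  5.5]] plate z20 [[-11.1 -52.9]] knob z48 [[-10.7 -48.6]] [[583.92751781 -23.20419272  48.        ]]
pins [[  7.  -42.7]
 [  7.  -57. ]]
to above knob (array([ 51.2,  29.1, 115. ]), array([ 0.  , -0.01,  0.01]))
```

>>> apply_moves --pt "0.2 6.4 3.7 14 0 0 0" --pt "0.2 6.4 3.7 14 0 0 0" --pt "0.2 6.4 3.7 14 0 0 0" --pt "0.2 6.4 3.7 14 0 0 0" --pt "0.2 6.4 3.7 14 0 0 0" --pt "0.2 6.4 3.7 14 0 0 0" --pt "0.2 6.4 3.7 14 0 0 0" --pt "0.2 6.4 3.7 14 0 0 0"

```text
time: 21.5
tool_pos: [584.0, -23.9, 110.1]
tcp_rot: [-180.0, 0.1, 15.4]
ft_force: [-0.5, -0.4, 0.8]
finger_gap: 51.2
grip_force: 0.0
```

```bash
python3 - <<'E'
from h import *
from bench import r
st=r.sense(); w=r.snapshot("wrist"); T=T_of(w,st); print(st["tool_pos"])
print(tooldelta(st,[583.9,-23.5,28],[180,0,15.5]))
g=cv2.cvtColor(w["color"],cv2.COLOR_BGR2GRAY); u0,v0=320,260
# knob lies below TCP: predicted pixel
Tc=np.linalg.inv(T); p=Tc[:3,:3]@np.array([583.9,-23.5,48])+Tc[:3,3]; p=w["mtx"]@p; print("pred px",p[:2]/p[2])
cv2.imwrite("pics/w9.png",w["color"])
u,v=(p[:2]/p[2]).astype(int); m=np.zeros_like(g); m[max(v-40,0):v+40,u-60:u+60]=(g<60)[max(v-40,0):v+40,u-60:u+60]
n,l,s,ce=cv2.connectedComponentsWithStats(m)
for i in np.argsort(-s[1:,4])[:3]+1: print(s[i],plane(w,T,[ce[i]],48).round(1))
E
```

```text
[584.03943579 -23.94605164 110.06994516]
(array([ 0.1, -0.4, 82.1]), array([-0.01,  0.02, -0.02]))
pred px [320.92625035 256.81409758]
[307 232  34  33 993] [[589.2 -23.9  48. ]]
```

>>> apply_moves --pt "0.2 0.5 0 12 0 0 0" --pt "0.2 0.5 0 14 0 0 0" --pt "0.2 0.5 0 14 0 0 0" --pt "0.2 0.5 0 14 0 0 0" --pt "0.2 0.5 0 12 0 0 0" --pt "0.2 0.5 0 9 0 0 0" --pt "0.2 0 0 5 0 0 0" --pt "0.2 0 0 2 0 0 0" --squeeze 40

```text
time: 22.35
tool_pos: [586.6, -22.9, 29.7]
tcp_rot: [-180.0, 0.0, 15.5]
ft_force: [-0.9, 0.3, -0.6]
finger_gap: 51.6
grip_force: 0.0
```

>>> apply_moves --pt "-1 0 0 0 0 0 0" --pt "-1 0 0 0 0 0 0" --pt "-1 0 0 0 0 0 0" --pt "-1 0 0 0 0 0 0" --pt "-1 0 0 0 0 0 0" --pt "-1 0 0 0 0 0 0" --pt "-1 0 0 0 0 0 0" --pt "-1 0 0 0 0 0 0"

```text
time: 23.15
tool_pos: [587.5, -23.1, 31.1]
tcp_rot: [180.0, -0.1, 15.5]
ft_force: [-1.5, -0.5, 5.2]
finger_gap: 18.8
grip_force: 42.0
```

Knob gripped (gap 18.8 mm, 42 N). I slide it 32 mm to the left first, then feel for the click.

>>> apply_moves --pt "-1 0 -4 0 0 0 0" --pt "-1 0 -4 0 0 0 0" --pt "-1 0 -4 0 0 0 0" --pt "-1 0 -4 0 0 0 0" --pt "-1 0 -4 0 0 0 0" --pt "-1 0 -4 0 0 0 0" --pt "-1 0 -4 0 0 0 0" --pt "-1 0 -4 0 0 0 0"

```text
time: 23.95
tool_pos: [578.8, 7.7, 31.1]
tcp_rot: [179.9, -0.1, 15.5]
ft_force: [-1.7, -1.6, 7.4]
finger_gap: 19.1
grip_force: 42.2
```

```bash
cat > f.py <<'E'
from h import *
from bench import r
st=r.sense(); a=np.radians(15.5); by=np.array([-np.sin(a),np.cos(a)])
print("y %.2f  F along rail %.2f"%((st["tool_pos"][:2]-[581.2,26.5])@by,st["ft_force"][:2]@by),st["ft_force"].round(1),st["wrist_torque"].round(2),st["finger_gap"],st["grip_force"],st["time"])
E
python3 f.py
```

```text
y -17.46  F along rail -1.05 [-1.7 -1.6  7.4] [-0.35  0.28  0.03] 19.13648608337774 42.172250747680664 23.95
```

>>> apply_moves --pt "-1 0 -1 0 0 0 0" --pt "-1 0 -1 0 0 0 0" --pt "-1 0 -1 0 0 0 0" --pt "-1 0 -1 0 0 0 0" --pt "-1 0 -1 0 0 0 0" --pt "-1 0 -1 0 0 0 0" --pt "-1 0 0 0 0 0 0" --pt "-1 0 0 0 0 0 0"

```text
time: 24.75
tool_pos: [577.2, 13.5, 31.1]
tcp_rot: [180.0, -0.1, 15.5]
ft_force: [-1.9, -1.3, 6.6]
finger_gap: 18.7
grip_force: 42.2
```

```bash
python3 f.py
```

```text
y -11.41  F along rail -0.78 [-1.9 -1.3  6.6] [-0.15  0.34  0.  ] 18.703689922486298 42.22481667995453 24.75
```

>>> apply_moves --pt "-1 0 -1 0 0 0 0" --pt "-1 0 -1 0 0 0 0" --pt "-1 0 -1 0 0 0 0" --pt "-1 0 0 0 0 0 0" --pt "-1 0 0 0 0 0 0" --pt "-1 0 0 0 0 0 0" --pt "-1 0 0 0 0 0 0" --pt "-1 0 0 0 0 0 0"

```text
time: 25.55
tool_pos: [576.5, 15.8, 31.2]
tcp_rot: [179.9, -0.1, 15.4]
ft_force: [-1.5, -3.5, 6.0]
finger_gap: 18.7
grip_force: 42.2
```

```bash
python3 f.py
```

```text
y -9.06  F along rail -3.00 [-1.5 -3.5  6. ] [-0.62  0.29  0.05] 18.728236366201312 42.18159019947052 25.55
```

Leading pin has met the ball near y = -9.5, so the notch should be near +5. I go on in small steps.

>>> apply_moves --pt "-1 0 -1 0 0 0 0" --pt "-1 0 0 0 0 0 0" --pt "-1 0 -1 0 0 0 0" --pt "-1 0 0 0 0 0 0" --pt "-1 0 -1 0 0 0 0" --pt "-1 0 0 0 0 0 0" --pt "-1 0 0 0 0 0 0" --pt "-1 0 0 0 0 0 0"

```text
time: 26.35
tool_pos: [576.2, 17.1, 31.1]
tcp_rot: [179.8, -0.1, 15.4]
ft_force: [1.7, -11.9, 3.7]
finger_gap: 18.8
grip_force: 41.9
```

```bash
python3 f.py
```

```text
y -7.75  F along rail -11.94 [  1.7 -11.9   3.7] [-1.91 -0.12 -0.  ] 18.780871471693253 41.908321380615234 26.35
```

>>> apply_moves --pt "-1 0 -1 0 0 0 0" --pt "-1 0 0 0 0 0 0" --pt "-1 0 -1 0 0 0 0" --pt "-1 0 0 0 0 0 0" --pt "-1 0 0 0 0 0 0" --pt "-1 0 0 0 0 0 0" --pt "-1 0 0 0 0 0 0" --pt "-1 0 0 0 0 0 0"

```text
time: 27.15
tool_pos: [575.1, 20.7, 31.1]
tcp_rot: [179.9, -0.0, 15.4]
ft_force: [-2.4, -4.2, 6.7]
finger_gap: 18.7
grip_force: 42.3
```

```bash
python3 f.py
```

```text
y -3.99  F along rail -3.37 [-2.4 -4.2  6.7] [-0.65  0.38  0.06] 18.676301872520508 42.262669801712036 27.15
```

>>> apply_moves --pt "-1 0 -1 0 0 0 0" --pt "-1 0 0 0 0 0 0" --pt "-1 0 -1 0 0 0 0" --pt "-1 0 0 0 0 0 0" --pt "-1 0 0 0 0 0 0" --pt "-1 0 0 0 0 0 0" --pt "-1 0 0 0 0 0 0" --pt "-1 0 0 0 0 0 0"

```text
time: 27.95
tool_pos: [574.4, 23.2, 31.1]
tcp_rot: [180.0, -0.0, 15.5]
ft_force: [-4.8, -1.2, 9.7]
finger_gap: 18.5
grip_force: 42.6
```

```bash
python3 f.py
```

```text
y -1.33  F along rail 0.18 [-4.8 -1.2  9.7] [-0.16  0.72  0.05] 18.491976630935174 42.594446539878845 27.95
```

>>> apply_moves --pt "-1 0 -1 0 0 0 0" --pt "-1 0 0 0 0 0 0" --pt "-1 0 -1 0 0 0 0" --pt "-1 0 0 0 0 0 0" --pt "-1 0 0 0 0 0 0" --pt "-1 0 0 0 0 0 0" --pt "-1 0 0 0 0 0 0" --pt "-1 0 0 0 0 0 0"

```text
time: 28.75
tool_pos: [573.7, 25.6, 31.1]
tcp_rot: [-180.0, -0.0, 15.5]
ft_force: [-3.0, 0.9, 8.1]
finger_gap: 19.0
grip_force: 42.4
```

```bash
python3 f.py
```

```text
y 1.14  F along rail 1.69 [-3.   0.9  8.1] [0.18 0.71 0.08] 19.03445842837607 42.398189306259155 28.75
```

>>> apply_moves --pt "-1 0 -1 0 0 0 0" --pt "-1 0 0 0 0 0 0" --pt "-1 0 -1 0 0 0 0" --pt "-1 0 0 0 0 0 0" --pt "-1 0 0 0 0 0 0" --pt "-1 0 0 0 0 0 0" --pt "-1 0 0 0 0 0 0" --pt "-1 0 0 0 0 0 0"

```text
time: 29.55
tool_pos: [573.1, 27.9, 31.1]
tcp_rot: [-180.0, -0.0, 15.5]
ft_force: [-4.1, 2.8, 8.1]
finger_gap: 18.9
grip_force: 42.4
```

```bash
python3 f.py
```

```text
y 3.53  F along rail 3.78 [-4.1  2.8  8.1] [0.51 0.72 0.04] 18.86588806237574 42.41858661174774 29.55
```

>>> apply_moves --pt "-1 0 -1 0 0 0 0" --pt "-1 0 0 0 0 0 0" --pt "-1 0 0 0 0 0 0" --pt "-1 0 0 0 0 0 0" --pt "-1 0 0 0 0 0 0" --pt "-1 0 0 0 0 0 0" --pt "-1 0 0 0 0 0 0" --pt "-1 0 0 0 0 0 0"

```text
time: 30.35
tool_pos: [573.0, 28.6, 31.1]
tcp_rot: [-180.0, -0.0, 15.5]
ft_force: [-3.6, 1.1, 9.3]
finger_gap: 19.0
grip_force: 42.4
```

```bash
python3 f.py; python3 - <<'E'
from h import *
from bench import r
s=r.snapshot("scene"); np.savez("s10.npz",**s)
s=r.snapshot("side"); np.savez("sd10.npz",**s)
w=r.snapshot("wrist"); cv2.imwrite("pics/w10.png",w["color"])
E
```

```text
y 4.20  F along rail 2.06 [-3.6  1.1  9.3] [ 0.24  0.55 -0.  ] 19.002722196554377 42.40880727767944 30.35
```

>>> apply_moves --pt "-1 0 -1 0 0 0 0" --pt "-1 0 0 0 0 0 0" --pt "-1 0 0 0 0 0 0" --pt "-1 0 0 0 0 0 0" --pt "-1 0 0 0 0 0 0" --pt "-1 0 0 0 0 0 0" --pt "-1 0 0 0 0 0 0" --pt "-1 0 0 0 0 0 0"

```text
time: 31.3
tool_pos: [572.9, 29.0, 31.1]
tcp_rot: [180.0, -0.0, 15.5]
ft_force: [-2.2, -1.0, 7.9]
finger_gap: 18.7
grip_force: 42.3
```

```bash
python3 f.py
```

```text
y 4.61  F along rail -0.39 [-2.2 -1.   7.9] [-0.18  0.41  0.05] 18.74080759137016 42.317134737968445 31.3
```

The force has swung from +3.8 N (drawn in) through zero at y = 4.6. This matches both the contact point plus 14 mm and the crest plus 7 mm. I check the cover and the driver, then hand in.

```bash
python3 - <<'E'
from h import *
from bench import r
s=r.snapshot("scene"); P,u,v=cloud(s,s["T"]); a=np.radians(15.5); bx=np.array([np.cos(a),np.sin(a)]); by=np.array([-np.sin(a),np.cos(a)])
h=np.array([631.3,40.4]); X=(P[:,:2]-h)@bx; Y=(P[:,:2]-h)@by; m=(Y>70)&(Y<130)&(P[:,2]>75)&(P[:,2]<160)&(X>-40)&(X<90)
b=np.polyfit(P[m,2],X[m],1)[0]; print(m.sum(),"cover angle",np.pi/2+np.arctan(b))
a0=dict(np.load("scene0.npz")); roi=(slice(305,360),slice(215,255))
def drv(i):
    hh=cv2.cvtColor(i[roi],cv2.COLOR_BGR2HSV); return np.argwhere((hh[...,0]>105)&(hh[...,1]>140)&(hh[...,2]<170)).mean(0)
print("driver px start/now",drv(a0["color"]),drv(s["color"]))
if b>0.1: print(r.hand_in())
E
python3 f.py
```

```text
627 cover angle 1.9458155305061897
driver px start/now [37.         23.27272727] [35.42 21.92]
the job is handed in; nothing more can be done
None
the job is handed in; nothing more can be done
```

The job is handed in (no verdict was returned): the cover stands open at about 1.95 rad, the driver lies flat on the bench, and the gripper still holds the knob (42 N) with the carriage seated in the notch as judged by the rail force.

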